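# Snap the ladle rest onto the dish drainer and lay the ladle in it

### The arm

A 7-joint arm with a two-finger parallel gripper is mounted at the origin on the work surface. World frame = base frame: x ahead of the robot, y to its left, z up, the work surface at z = 0. Lengths are in m, angles in rad, forces in N, time in s.
With the tool pointing down it reaches from about 0.425 to 0.875 m from the base axis. Payload 4.7 kg.
Tool frame: the origin (TCP) lies midway between the tips of the shut fingers; the grasp point (between the pads) lies 19 mm behind it; z points along the fingers, y is the line along which they close (so a half turn about z gives the same grasp; the last joint's range is limited). The gripper opens to 87 mm and grips with 3 to 60 N. Pads are 19 mm wide; open, the fingers measure 117 mm over their backs; the gripper's body (75 mm by 190 mm) begins 51 mm behind the grasp point.
Start: joints at [1.184, 0.321, -0.07, 1.45, 0.023, 1.371, -0.057], TCP at [0.254, -0.599, 0.189] pointing down, gripper open.
Joint ranges: [-2.86, 2.86], [-0.3, 2.09], [-1.38, 1.24], [0.06, 2.45], [-1.56, 4.7], [0.09, 2.05], [-2.69, 2.69]. Speed limits (rad/s): [2.57, 2.57, 3.14, 3.14, 3.14, 3.14, 3.14].

### API

Orientations are given as a rotation vector (axis times angle).
In Python, from bench import monitor, cams, workorder gives the robot as it stands.
- The arm moves only by the tool move_arm, never from a script. Its arguments are lists of equal length, an entry for each row: "slide": the shift along the tool's x, y, z in cm, a list of three; "roll": the turn about the tool's z in rad. In form: {"slide": [[dx, dy, dz], ...], "roll": [roll, ...]}. A call has 1 to 20 rows; each row is the pose to reach, as a shift and turn from the pose commanded when the call began, along the tool's axes at that moment; what a row does not reach only later rows make up. A row lasts 1/10 s, in which the tool goes at most 50 mm and 8.59 degrees, less where a joint would pass 70% of its speed; a pose out of reach is approached as far as the arm can. A call with a gripper value outside its range is refused whole. "gripper" is the finger opening in cm, from 0 to 8.7, set as the call begins (left out, the last holds). The fingers move at their own pace and stop on an object; "squeeze" is the grip in N (left out, the last holds). Time passes only in rows, so rows that repeat a pose let the fingers close. It gives the time, the measured TCP pose, the force, the opening and the grip force at its end, in the units of the state.
- monitor.get_state(): the state, without advancing time (a new reading comes with each control period).
- cams.get_image(name): name is "scene" or "side" or "wrist"; returns the picture (400x640x3 uint8, red, green, blue); there is no depth.
- cams.get_calibration(name): a dict with "mtx" (3x3 intrinsics, pixels), "dist_coeffs" ([k1, k2, p1, p2, k3] as OpenCV has them; the pictures are not rectified), "R" (3x3) and "t" (3): a world point X has camera coordinates R X + t. Camera axes: x right, y down, z forward; pixel columns grow to the right and rows downward; lengths in m; the calibration is good to about 2 mm. A picture is of the moment at which its call begins: read the wrist's pose just before it. get_calibration takes no time and is no camera call; for the wrist camera it gives the pose at the moment of the call.
- workorder.close_job(): hands the job in; it is judged then, once.
The state is a dict: "time": time; "joint_positions": joint angles; "qd": joint speeds; "joint_torque": joint torques, N m; "position": TCP position; "tool_rot": TCP orientation; "ft_force": force on the tool from outside, world axes, zero at the start; "torque": the same for the moment, N m; "grip_width": opening from 0.0 (shut) to 1.0 (fully open); "grip_force": force on a finger pad.
Only numpy, scipy, OpenCV 4.12 (cv2) and the standard library are available. Lean on these libraries where they do the work, as an engineer would, in place of code of your own. Each camera call takes 0.05 s, during which the arm holds its last target. There are 200 camera calls.

### The job

The ladle rest has come off the green dish drainer. Set it over the two snap hooks on the drainer's front ledge and push it straight down until both sides click and it sits flat on the ledge, then lay the ladle level, bowl open upwards, with its handle in both cradles of the rest and its bowl beyond one end (either end). Leave the plates and the salt shaker where they are.

Things in the scene. Friction and masses are not known exactly. Their poses are not given: they have to be found in the camera images.
- drainer: Green plastic dish drainer fixed to the counter, 40 mm high. Origin on the counter under the centre of its flat front ledge, the side nearest the robot. Ledge 64 mm in x, 300 mm in y, its top 40 mm above the origin. Open basin behind it, from x = +32 to +252 mm, with 35 mm pegs on the back rim. z up.
- seat (a point): Centre of the ledge's top face, midway between the two snap hooks, axes as the drainer's. The hooks stand at y = +35 and -35 mm. The fitted rest's origin lies here, its y axis along the drainer's y (either way round); pressing it home over both hooks takes about 10 to 20 N at the middle.
- hook_left (a joint): Bend (rad) of the hook at the seat's +y side: 0 relaxed, positive inwards (towards the ledge centre), at most 0.35. The pressed part bends it about 0.15, then it springs back over the part. A springy upright green tongue, 18 mm wide in x, 5 mm thick (y = 30 to 35 mm).
- hook_right (a joint): The same for the mirror-image hook at the seat's -y side (y = -30 to -35 mm); positive is again inwards.
- hook_left_tip (a point): Top of the +y hook, 25 mm above the ledge. Its barb points outwards (away from the ledge centre), to y = 39 mm; the barb's flat underside is 9.5 mm above the ledge, and above the barb the outer face slopes inwards up to the tip.
- hook_right_tip (a point): Top of the -y hook, the mirror image of the other.
- rest: Loose green ladle rest, 0.08 to 0.17 kg, alike after a half turn. Origin at its underside's centre, long axis y, z up; starts flat on the counter. Base plate 130 (y) x 44 (x) x 8 mm. In the middle a grip rib 12 mm thick in x, 36 mm long in y, its top 35 mm above the underside. Two cradles at y = +52 and -52 mm, 10 mm thick in y, up to 52 mm wide in x, 66 mm high.
- rest_end1 (a point): Underside of the rest at y = +60 mm. Two windows through the base plate take the hooks: each 23 mm wide in x, from 21 to 36 mm off the centre in y; the barbs catch on the outer edge (36 mm).
- rest_end2 (a point): Underside of the rest at y = -60 mm. Each cradle has a notch open upwards: flat bottom 50 mm above the rest's underside, about 22 mm wide in x at the bottom and 34 mm at the mouth.
- ladle: Loose steel ladle, 198 mm long, 0.08 to 0.15 kg. Origin at mid handle, on its centre line; x towards the bowl, z up. Flat handle 14 wide (y), 5 thick, x = -68 to +68 mm; bowl centre x = +96, 56 across, underside 30 mm below the origin; end hook at x = -71 bends down 30 mm. Starts level, origin 30 mm over the counter. In the cradles: origin 52.5 mm above the rest's, 10 mm play along x.
- ladle_com (a point): The ladle's centre of mass, about 24 mm from its origin towards the bowl.
- shaker: Glass salt shaker with steel twist top, 48 mm across, 88 mm high, upright; origin at the centre of its underside. Leave alone.
- plate_counter: White enamel plate, 172 mm across, 20 mm high, on the counter; origin at the centre of its underside. Leave alone.
- plate_basin: White enamel plate, 160 mm across, 18 mm high, lying in the drainer's basin; origin at the centre of its underside. Leave alone.
Mind the look-alikes: they are no part of the job. Several things look just like the ladle: the one meant starts nearest to the robot's base. There is more than one size of the rest; the job needs the middle-sized.

How it is judged:
On the way:
1. the rest is pushed down over both hooks, flat on the ledge, and both hooks have sprung back over it (z of each of rest_end1, rest_end2 in the frame of seat below 0.003 m and horizontal distance between rest and seat below 0.007 m and angle between the y axis of rest and the y axis of drainer, either way round below 0.12 rad and angle between rest's own z axis and vertical below 0.06 rad and value of joint hook_left between -0.08 and 0.08 rad and value of joint hook_right between -0.08 and 0.08 rad), for 0.2 s.
At the end, for the whole second after the job is handed in: Rest flat on the ledge (ends within 3 mm, centre within 7 mm, 0.12 rad), hooks within 0.08 rad of relaxed; ladle handle in both cradles (47 to 60 mm above the rest's underside, within 9 mm sideways, 30 mm lengthwise, 0.15 rad; upright within 0.2 rad); both released and still (all of step 1 and z of ladle in the frame of rest between 0.047 and 0.06 m and x of ladle in the frame of rest between -0.009 and 0.009 m and y of ladle in the frame of rest between -0.03 and 0.03 m and angle between the x axis of ladle and the y axis of rest, either way round below 0.15 rad and angle between ladle's own z axis and vertical below 0.2 rad and linear speed of each of rest, ladle below 0.02 m/s); the robot touches nothing.
It fails at once if the salt shaker is shifted by more than 30 mm or tipped (distance of shaker from where it was at the start of the episode above 0.03 m or angle between shaker's own z axis and vertical above 0.3 rad).
It fails at once if the plate on the counter is shifted by more than 30 mm or tipped (distance of plate_counter from where it was at the start of the episode above 0.03 m or angle between plate_counter's own z axis and vertical above 0.3 rad).
It fails at once if the plate in the drainer is shifted by more than 30 mm or tipped (distance of plate_basin from where it was at the start of the episode above 0.03 m or angle between plate_basin's own z axis and vertical above 0.3 rad).
It also fails if it takes over 54 s, if anything falls off the work surface, if the arm or the gripper's body presses on something with over 40 N, if the wrist force passes 120 N, or if a joint passes its speed limit or range.

## Working session

There is one attempt and no reset: what is moved stays moved. The work goes in short steps, Python scripts to look and compute and a tool call to move; the robot and the scene stay as the last step left them, time stands still between calls to the robot, and variables do not carry over. Pictures are saved under pics/ and viewed, at most 10 in all, crops included, and the job is handed in when it is done.

Besides the shell and the picture viewer there is one more tool, called by a JSON object that holds its "fn" and its "kwargs", one argument or row to a line. move_arm: Moves the arm, as the interface text tells. Its arguments: {"type":"object","properties":{"slide":{"type":"array","items":{"type":"array","items":{"type":"number"}}},"roll":{"type":"array","items":{"type":"number"}},"gripper":{"type":"number"},"squeeze":{"type":"number"}},"required":["slide","roll"]}

```bash
mkdir -p pics; ls; cat > h.py <<'E'
import numpy as np, cv2
from bench import monitor, cams, workorder
def cal(n):
    c=cams.get_calibration(n); return [np.array(c[k],float) for k in ("mtx","dist_coeffs","R","t")]
def onplane(n,px,z,c=None):
    K,d,R,t=c or cal(n)
    u=cv2.undistortPoints(np.array(px,float).reshape(-1,1,2),K,d).reshape(-1,2)
    r=np.c_[u,np.ones(len(u))]@R; o=-R.T@t
    return o+r*((z-o[2])/r[:,2])[:,None]
def proj(n,X,c=None):
    K,d,R,t=c or cal(n)
    return cv2.projectPoints(np.array(X,float).reshape(-1,3),cv2.Rodrigues(R)[0],t,K,d)[0].reshape(-1,2)
def snap(n,f):
    im=cams.get_image(n); np.save(f"pics/{f}.npy",im); cv2.imwrite(f"pics/{f}.png",im[:,:,::-1]); return im
E
python3 - <<'E'
from h import *
s=monitor.get_state(); print(s)
for n in("scene","side","wrist"):
    im=snap(n,n+"0"); K,d,R,t=cal(n); print(n,(-R.T@t).round(3),R[2].round(2))
E
```

```text
pics
{'time': 0.0, 'joint_positions': array([ 1.18406942,  0.32182733, -0.07006913,  1.45168208,  0.02260722,
        1.37080247, -0.05690608]), 'qd': array([-7.62415158e-04,  7.50803730e-05, -1.00266384e-03, -2.23776841e-04,
        2.36617548e-04, -4.34836124e-04,  1.43986485e-03]), 'joint_torque': array([-1.34168960e-03, -4.91291285e+01, -4.04707426e-01, -3.12528706e+01,
       -6.38995506e-02,  4.36739030e-02,  1.82643525e-04]), 'position': array([ 0.25331159, -0.59793011,  0.1874551 ]), 'tool_rot': array([-3.07687684e+00, -6.25056415e-01,  7.73949048e-04]), 'ft_force': array([-0.61580444,  0.22653077, -0.47270745]), 'torque': array([ 0.04607046, -0.02220616,  0.06148244]), 'grip_force': 0.0, 'grip_width': 1.001868732631693}
scene [ 1.035 -0.833  0.894] [-0.38  0.66 -0.64]
side [0.467 1.009 0.975] [ 0.05 -0.74 -0.67]
wrist [ 0.324 -0.568  0.385] [-0.26 -0.11 -0.96]
```

View pics/scene0.png

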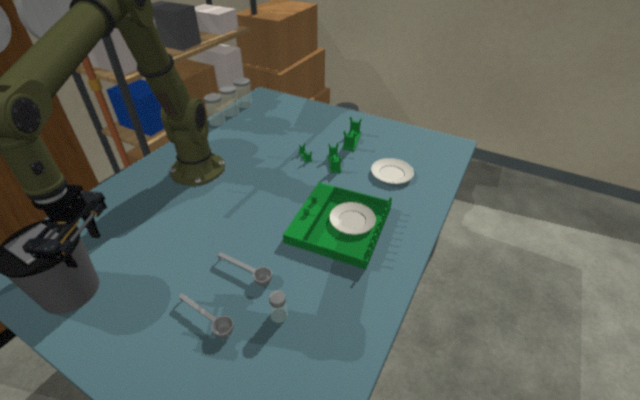

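View pics/side0.png

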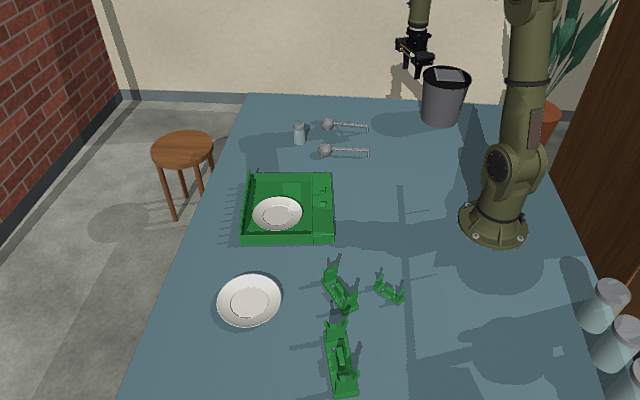

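The scene shows ladles near (240,268) and (208,315) and rests at (304,153), (334,158) and (352,133). In the side view, the middle rest is at (340,288), the drainer at (290,208) and the ladles at (345,127) and (345,152).

```bash
python3 - <<'E'
from h import *
im=cv2.imread('pics/side0.png'); sc=cv2.imread('pics/scene0.png')
def z(i,x0,x1,y0,y1,f): return cv2.resize(i[y0:y1,x0:x1],None,fx=f,fy=f,interpolation=cv2.INTER_CUBIC)
a=z(im,230,350,165,255,4) #480x360
b=z(im,310,390,250,320,4) #320x280
c=z(im,290,380,112,162,4) #360x200
d=z(sc,280,400,175,265,2.5)
o=np.zeros((600,800,3),np.uint8)
o[:360,:480]=a;o[:280,480:]=b;o[360:560,:360]=c;o[360:585,400:700]=d
e=z(sc,322,346,140,176,2) ; o[290:290+72,500:548]=e
cv2.imwrite('pics/comp.png',o)
def masks(im):
    h=cv2.cvtColor(im,cv2.COLOR_BGR2HSV)
    return cv2.inRange(h,(50,120,40),(70,255,255)), cv2.inRange(h,(0,0,90),(180,60,255))
for n,i in(("side",im),("scene",sc)):
    g,w=masks(i)
    for nm,m,a0 in(("g",g,60),("w",w,60)):
        cs,_=cv2.findContours(m,cv2.RETR_EXTERNAL,cv2.CHAIN_APPROX_SIMPLE)
        for k in cs:
            if a0<cv2.contourArea(k)<9000:
                x,y,ww,hh=cv2.boundingRect(k)
                if y>95 : print(n,nm,(x,y,ww,hh),cv2.contourArea(k))
E
```

```text
side g (323, 318, 37, 82) 1715.5
side g (373, 274, 32, 31) 314.0
side g (321, 262, 38, 53) 773.5
side g (238, 169, 96, 76) 6259.5
side w (610, 358, 30, 42) 431.5
side w (574, 285, 21, 16) 86.5
side w (577, 278, 63, 96) 3274.5
side w (216, 273, 66, 55) 2741.0
side w (560, 258, 24, 11) 106.0
side w (253, 196, 49, 35) 1275.5
side w (182, 167, 14, 25) 178.5
side w (202, 166, 10, 23) 86.0
side w (317, 143, 53, 15) 245.0
side w (212, 138, 16, 28) 121.5
side w (293, 121, 13, 25) 229.0
side w (320, 118, 49, 15) 202.0
scene g (284, 183, 107, 86) 5581.5
scene g (328, 147, 13, 26) 197.5
scene g (299, 146, 12, 16) 67.0
scene g (343, 120, 17, 30) 265.0
scene w (0, 336, 57, 64) 2318.5
scene w (177, 292, 58, 43) 632.5
scene w (268, 289, 20, 34) 483.5
scene w (217, 251, 56, 32) 484.5
scene w (9, 224, 36, 39) 330.0
scene w (329, 202, 47, 33) 1133.0
scene w (370, 157, 45, 28) 936.0
scene w (107, 136, 18, 34) 107.5
```

View pics/comp.png

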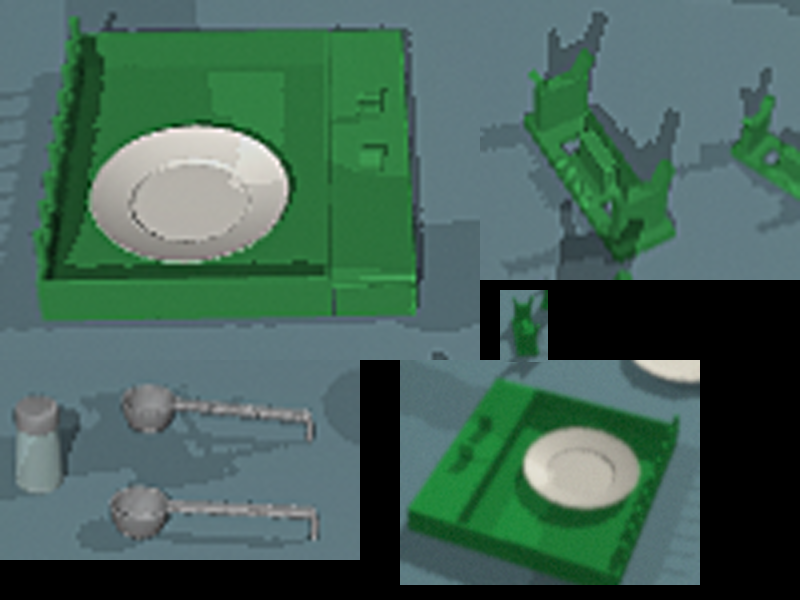

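The composite shows the ledge's top corners at side pixels (331,172.5), (334,235.5), (312.5,172.5) and (312.5,235). The middle rest's base corners are near (321,279), (344,314) and (359,309). The nearer ladle's handle runs from (333,149) to (369,150).

```bash
python3 - <<'E'
from h import *
p=lambda *a:print(onplane(*a)[:,:2].round(3).tolist())
p("side",[(331,172.5),(333.8,235.5),(312.5,172.5),(312.5,235)],.04)
p("side",[(321.2,279.5),(344.2,314.5),(358.7,308.7)],.004)
p("side",[(333,148.7),(369,150.2),(335,125),(367,127)],.031)
p("scene",[(217,255),(254,272),(178,295),(215,318)],.031)
p("scene",[(334,172)],.0)
p("scene",[(278,315)],.0); p("side",[(300,143)],0)
E
```

```text
[[0.533, -0.169], [0.504, 0.131], [0.598, -0.163], [0.567, 0.134]]
[[0.53, 0.269], [0.46, 0.378], [0.422, 0.357]]
[[0.536, -0.326], [0.4, -0.329], [0.539, -0.493], [0.409, -0.49]]
[[0.408, -0.341], [0.547, -0.336], [0.411, -0.506], [0.548, -0.509]]
[[0.507, 0.256]]
[[0.675, -0.404]]
[[0.672, -0.397]]
```

```bash
cat >> h.py <<'E'
def plan(targets):
    """targets: (x,y,z,yaw of tool x deg); prints slide cm + roll from measured pose"""
    s=monitor.get_state(); R=cv2.Rodrigues(np.array(s["tool_rot"]))[0]; p=np.array(s["position"])
    yaw=np.degrees(np.arctan2(R[1,0],R[0,0]))
    print("t",round(s["time"],2),"pos",p.round(4),"yaw",yaw.round(2),"tilt",R[:,2].round(4),"F",s["ft_force"].round(1),"gw",round(s["grip_width"]*8.7,2))
    for t in targets:
        d=R.T@(np.array(t[:3])-p)*100
        print(d.round(2).tolist(),"roll",round(float(-np.radians((t[3]-yaw+180)%360-180)),3))
E
python3 - <<'E'
from h import *
plan([(.50,-.3,.25,75),(.52,0,.25,105),(.476,.313,.16,122.7)])
E
```

```text
t 0.15 pos [ 0.2534 -0.5981  0.1877] yaw 22.97 tilt [-7.0e-04  1.3e-03 -1.0e+00] F [ 0.4  1.  -0.4] gw 8.7
[34.34, -17.83, -6.2] roll -0.908
[47.88, -44.67, -6.17] roll -1.432
[56.05, -75.2, 2.87] roll -1.741
```

{"fn": "move_arm", "kwargs": {
  "slide": [
    [12, -6, -3],
    [23, -12, -6],
    [34.3, -17.8, -6.2],
    [34.3, -17.8, -6.2],
    [39, -27, -6.2],
    [44, -36, -6.2],
    [47.9, -44.7, -6.2],
    [50, -52, -5],
    [53, -62, -2],
    [56, -75.2, 2.9],
    [56, -75.2, 2.9],
    [56, -75.2, 2.9],
    [56, -75.2, 2.9],
    [56, -75.2, 2.9],
    [56, -75.2, 2.9],
    [56, -75.2, 2.9],
    [56, -75.2, 2.9]
  ],
  "roll": [-0.15, -0.3, -0.45, -0.6, -0.75, -0.9, -1.05, -1.2, -1.35, -1.5, -1.65, -1.741, -1.741, -1.741, -1.741, -1.741, -1.741],
  "gripper": 8.7
}}

```text
time: 1.85
position: [0.4692, 0.1875, 0.1771]
tool_rot: [1.506, 2.755, -0.0]
ft_force: [1.6, 0.5, -0.1]
grip_width: 1.005
grip_force: 0.0
```

```bash
python3 - <<'E'
from h import *
plan([])
c=cal("wrist"); snap("wrist","w1"); np.savez("pics/w1c.npz",*c)
print(proj("wrist",[(.476,.313,.008)],c))
E
```

```text
t 1.85 pos [0.4692 0.1875 0.1771] yaw 122.68 tilt [ 0.0013 -0.001  -1.    ] F [ 1.6  0.5 -0.1] gw 8.74
[[397.62813003  69.09254033]]
```

View pics/w1.png

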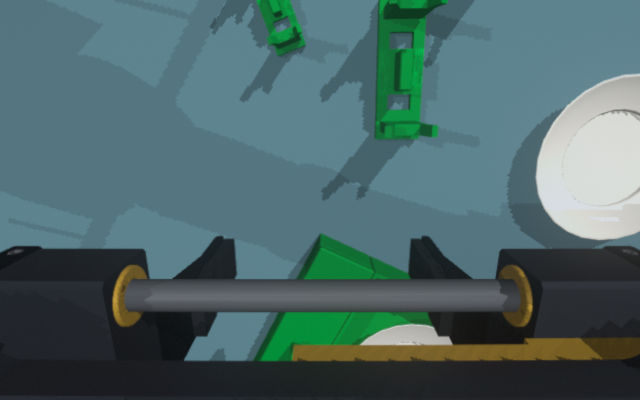

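The picture is taken mid-way. The middle rest is upright in the image, with window holes at (400,40) and (399,102) and its far end cut off at the top. I'll back off slightly to get all of it.

{"fn": "move_arm", "kwargs": {
  "slide": [
    [-4, 0, -2],
    [-4, 0, -2],
    [-4, 0, -2],
    [-4, 0, -2]
  ],
  "roll": [0, 0, 0, 0]
}}

```text
time: 2.3
position: [0.4905, 0.1522, 0.1968]
tool_rot: [-1.506, -2.756, 0.001]
ft_force: [-0.9, 1.1, 0.1]
grip_width: 1.002
grip_force: 0.0
```

```bash
python3 - <<'E'
from h import *
plan([])
c=cal("wrist"); im=snap("wrist","w2"); np.savez("pics/w2c.npz",*c)
print(proj("wrist",[(.476,.313,.008)],c))
o=cv2.resize(im[0:210,300:500,::-1],None,fx=2.8,fy=2.8,interpolation=cv2.INTER_CUBIC); cv2.imwrite("pics/w2z.png",o)
E
```

```text
t 2.3 pos [0.4905 0.1522 0.1968] yaw 122.7 tilt [-8.e-04 -0.e+00 -1.e+00] F [-0.9  1.1  0.1] gw 8.72
[[397.29978081  27.16581663]]
```

View pics/w2z.png

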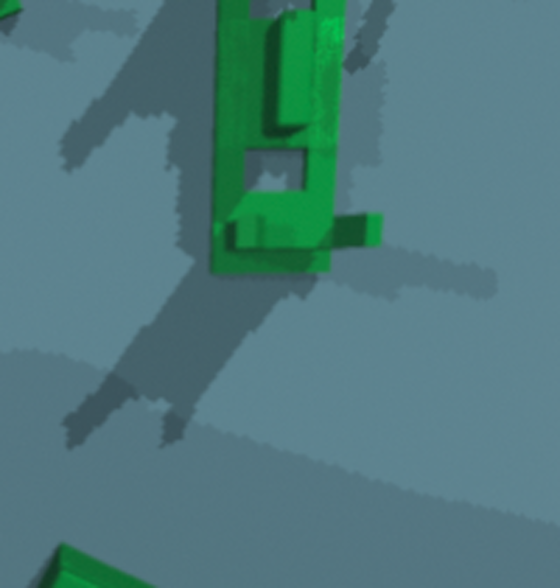

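Backing off went the wrong way: the rest moved further up out of the frame, so I'll go forward.

{"fn": "move_arm", "kwargs": {
  "slide": [
    [4, 2.5, 0],
    [8, 5, 0],
    [11, 7.5, 0],
    [11, 7.5, 0],
    [11, 7.5, 0],
    [11, 7.5, 0]
  ],
  "roll": [0, 0, 0, 0, 0, 0]
}}

```text
time: 2.95
position: [0.4947, 0.2841, 0.1968]
tool_rot: [1.507, 2.756, -0.002]
ft_force: [-0.8, 0.3, -0.1]
grip_width: 1.001
grip_force: 0.0
```

```bash
python3 - <<'E'
from h import *
plan([])
c=cal("wrist"); im=snap("wrist","w3"); np.savez("pics/w3c.npz",*c)
u,v=proj("wrist",[(.476,.313,.008)],c)[0]; print(u,v)
x0=int(max(0,u-100));y0=int(max(0,v-130)); print(x0,y0)
o=cv2.resize(im[y0:y0+240,x0:x0+200,::-1],None,fx=2.5,fy=2.5,interpolation=cv2.INTER_CUBIC); cv2.imwrite("pics/w3z.png",o)
E
```

```text
t 2.95 pos [0.4947 0.2841 0.1968] yaw 122.66 tilt [-2.0e-04 -1.4e-03 -1.0e+00] F [-0.8  0.3 -0.1] gw 8.71
322.3284488387753 136.64708149763
222 6
```

View pics/w3z.png

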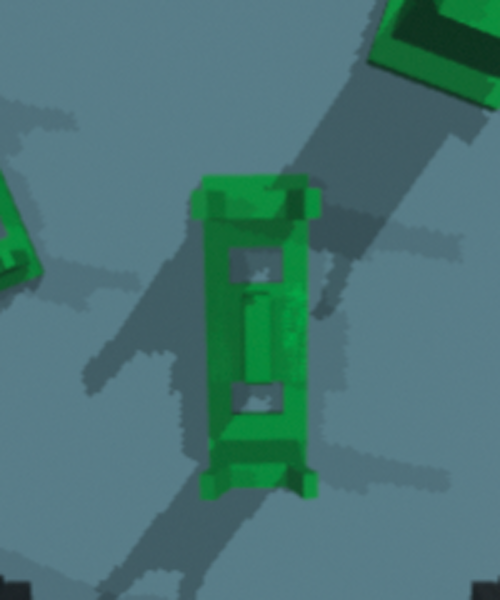

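The middle rest lies whole in the crop. The rib's top face runs from (257,292) to (258.5,382), and the windows' outer edges are at rows 247 and 413, column ~257.

```bash
python3 - <<'E'
from h import *
f=np.load("pics/w3c.npz"); c=[f[k] for k in f.files]
q=lambda P,z: onplane("wrist",np.array(P)/2.5+(222,6),z,c)[:,:2]
a=q([(257,292),(258.5,382)],.035); b=q([(257.5,247),(258,413)],.008); e=q([(206,222),(208,440),(308,222),(307,440)],.008)
for s in(a,b): d=s[0]-s[1]; print(s.round(4).tolist(),"mid",s.mean(0).round(4),"len",np.linalg.norm(d).round(4),"yaw",np.degrees(np.arctan2(d[1],d[0])).round(1))
for s in (e[:2],e[2:]): d=s[0]-s[1]; print(s.mean(0),"yaw",np.degrees(np.arctan2(d[1],d[0])).round(1))
print("w",np.linalg.norm(e[2]-e[0]))
m=(a.mean(0)+b.mean(0))/2
plan([(*m,.10,121.8),(*m,.012,121.8)])
E
```

```text
[[0.4691, 0.3283], [0.4892, 0.2983]] mid [0.4792 0.3133] len 0.0361 yaw 123.8
[[0.4604, 0.3425], [0.4992, 0.2827]] mid [0.4798 0.3126] len 0.0713 yaw 123.0
[0.46190115 0.2998436 ] yaw 122.4
[0.49851889 0.32335933] yaw 123.5
w 0.04269268529555496
t 3.0 pos [0.495  0.2837 0.1969] yaw 122.6 tilt [ 1.0e-04 -1.4e-03 -1.0e+00] F [0.  0.4 0. ] gw 8.72
[3.32, 0.28, 9.69] roll 0.014
[3.33, 0.28, 18.49] roll 0.014
```

{"fn": "move_arm", "kwargs": {
  "slide": [
    [3.3, 0.3, 5],
    [3.3, 0.3, 10],
    [3.3, 0.3, 13.5],
    [3.3, 0.3, 16.5],
    [3.3, 0.3, 18.5],
    [3.3, 0.3, 18.5],
    [3.3, 0.3, 18.5],
    [3.3, 0.3, 18.5]
  ],
  "roll": [-0.009, -0.009, -0.009, -0.009, -0.009, -0.009, -0.009, -0.009],
  "gripper": 6
}}

```text
time: 3.8
position: [0.4808, 0.3149, 0.0139]
tool_rot: [1.494, 2.761, 0.003]
ft_force: [0.3, -0.6, 0.2]
grip_width: 0.69
grip_force: 0.0
```

{"fn": "move_arm", "kwargs": {
  "slide": [
    [0, 0, 0],
    [0, 0, 0],
    [0, 0, 0],
    [0, 0, 0],
    [0, 0, 0],
    [0, 0, 0],
    [0, 0, 0],
    [0, 0, 0],
    [0, 0, 0],
    [0, 0, 0]
  ],
  "roll": [0, 0, 0, 0, 0, 0, 0, 0, 0, 0],
  "gripper": 0,
  "squeeze": 45
}}

```text
time: 4.8
position: [0.4793, 0.3147, 0.0121]
tool_rot: [1.493, 2.764, -0.0]
ft_force: [0.1, -0.0, -0.2]
grip_width: 0.009
grip_force: 0.0
```

The gripper shut on nothing (width 0.009, force 0), so I need to look.

```bash
python3 - <<'E'
from h import *
plan([])
for n in("side","scene"): snap(n,n+"1")
a=cv2.imread("pics/side1.png")[220:400,270:450]; b=cv2.imread("pics/scene1.png")[90:200,260:410]
o=np.zeros((540,800,3),np.uint8); A=cv2.resize(a,None,fx=2.6,fy=2.6,interpolation=2); B=cv2.resize(b,None,fx=2.2,fy=2.2,interpolation=2)
o[:A.shape[0],:A.shape[1]]=A; o[:B.shape[0],470:470+B.shape[1]]=B
w=cv2.resize(snap("wrist","w4")[:,:,::-1],(320,200)); o[300:500,470:790]=w
cv2.imwrite("pics/c1.png",o)
E
```

```text
t 4.8 pos [0.4793 0.3147 0.0121] yaw 123.24 tilt [-0.e+00 -1.e-04 -1.e+00] F [ 0.1 -0.  -0.2] gw 0.08
```

View pics/c1.png

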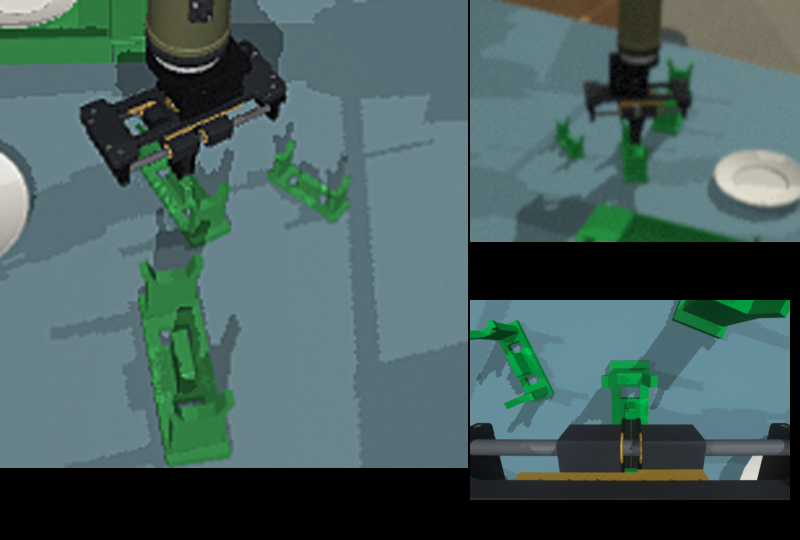

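The side view puts the gripper over the rib of the middle rest, with green visible between the fingers. A small lift will show whether the rest is held or the width reading is right.

{"fn": "move_arm", "kwargs": {
  "slide": [
    [0, 0, -2],
    [0, 0, -4],
    [0, 0, -6],
    [0, 0, -8],
    [0, 0, -8],
    [0, 0, -8],
    [0, 0, -8]
  ],
  "roll": [0, 0, 0, 0, 0, 0, 0]
}}

```text
time: 5.65
position: [0.4788, 0.3141, 0.091]
tool_rot: [-1.493, -2.763, 0.003]
ft_force: [-0.3, -0.2, -0.2]
grip_width: 0.004
grip_force: 0.0
```

```bash
python3 - <<'E'
from h import *
plan([])
w=snap("wrist","w5")[:,:,::-1]; s=snap("side","side2")[:,:,::-1]; w4=cv2.imread("pics/w4.png"); 
o=np.zeros((600,800,3),np.uint8)
o[:400,:640]=w; o[400:600,:400]=cv2.resize(s[240:340,270:470],None,fx=2,fy=2); o[400:600,420:720]=cv2.resize(w4[240:340,250:400],None,fx=2,fy=2)
cv2.imwrite("pics/c2.png",o)
E
```

```text
t 5.65 pos [0.4788 0.3141 0.091 ] yaw 123.23 tilt [-0.0015 -0.0011 -1.    ] F [-0.3 -0.2 -0.2] gw 0.03
```

View pics/c2.png

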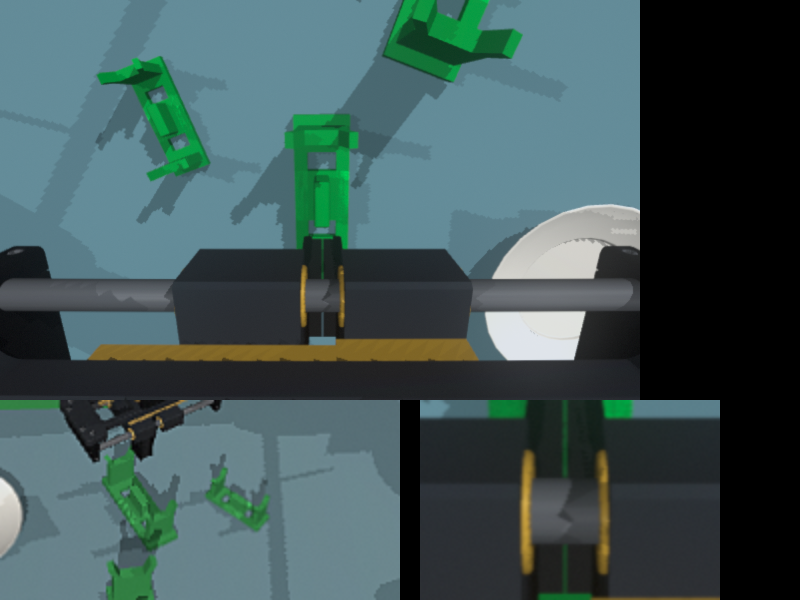

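```bash
python3 - <<'E'
from h import *
c=cal("wrist"); q=lambda P,z: onplane("wrist",P,z,c).round(4)[:,:2].tolist()
print("cam",(-c[2].T@c[3]).round(3),"axis",c[2][2].round(3))
print("rib", q([(321,172),(321,229)],.035)); print("win outer", q([(321,150)],.008))
s=monitor.get_state(); p=s["position"]; print("TCP px",proj("wrist",[p, p+[0,0,.019]],c), "rest centre px",proj("wrist",[(.4795,.313,.035)],c))
f=np.load("pics/w3c.npz"); c3=[f[k] for k in f.files]; print("cam3",(-c3[2].T@c3[3]).round(3))
# side: fingertip pixels
print("side tip", proj("side",[p,(.479,.314,.012),(.479,.313,.035)]))
g=cv2.inRange(cv2.cvtColor(cv2.imread("pics/side2.png"),cv2.COLOR_BGR2HSV),(0,0,0),(180,255,45))
ys,xs=np.where(g[250:300,310:380]>0); print("lowest dark side2",ys.max()+250, xs[ys==ys.max()]+310)
E
```

```text
cam [0.437 0.379 0.288] axis [ 0.152 -0.236 -0.96 ]
rib [[0.4649, 0.3334], [0.4892, 0.2963]]
win outer [[0.4582, 0.3434]]
TCP px [[322.15339553 230.18526601]
 [322.06236253 242.86411762]] rest centre px [[322.34305471 204.82475618]]
cam3 [0.453 0.349 0.394]
side tip [[339.38489322 274.16286261]
 [338.4033926  292.23130528]
 [338.67144213 286.82374351]]
lowest dark side2 270 [316 317 318]
```

```bash
python3 - <<'E'
from h import *
snap("scene","scene2")
s=monitor.get_state()["position"]
for n in("side","scene"):
    im=cv2.imread(f"pics/{n}2.png"); hsv=cv2.cvtColor(im,cv2.COLOR_BGR2HSV)
    u,v=proj(n,[s])[0]; print(n,"pred",u,v)
    x0,y0=int(u)-9,int(v)-16
    print("V",x0,y0); print(hsv[y0:y0+24,x0:x0+20,2])
E
```

```text
side pred 339.3487363287062 274.1501190921772
V 330 258
[[ 98 114 107 101  85  78 131 112  35  36  36  36  38  39  39  23  18  29
  155 144]
 [103  95  84  82  97 132 185  57  36  38  37  38  39  35  27   9   3 119
  149 142]
 [ 76 102  70 159 108  67  16  30  39  41  25  29  24  28  30   8   2 161
  145 141]
 [154 157  98 102 107  57   3  34  20  21  10  21  26  30  25   9  37 156
  144 139]
 [ 96  95  98 101 111  63   9  13   9  21  17  27  29  32  24   5  77 152
  141 141]
 [ 98  99  99 104 109  75   4  10   8  18  18  21  24  29  23   0 120 150
  141 140]
 [100  99 101 106 128  63   8  13  13   9  16  25  27  27  21   3 119 148
  141 139]
 [100 101 102  99 132 142  75  11  11  14  13  24  28  30  18   0 119 147
  141 140]
 [ 99 102 105 119 129 132 138  45  11  11  14  20  29  26  17   0 116 147
  142 138]
 [104 105 106 128 126 126 129 114  10   6  13  24  22  24  19   3 110 146
  141 139]
 [108 125 125 125 125 121 124 110  88   6   4  18  26  89 162 155 148 143
  140 139]
 [124 122 121 121 134 119 143 104 163  99   0  85 160 152 146 144 142 140
  139 140]
 [142 142 142 132 114 11
[... 2396 characters left out ...]
 128 104
   85  79]
 [138 128 116 121 126 136 136 141 138 127 104 102 122 129 137 136 126 105
   84  78]
 [137 128 114 106 122 130 133 132 132 125 100  93 113 127 136 134 125 105
   87  79]
 [135 137 119 100 112 126 132 132 132 123  97  94 115 132 140 130 113 100
   89  85]
 [141 136 122 100 103 113 115 120 120 111  92  95 123 137 135 123 103  93
   90  89]
 [137 140 123  92  87  95  95  99  98  90  84 103 125 134 130 114  93  86
   86  86]
 [136 135 126  96  81  81  84  85  84  86  86 104 124 130 120 100  84  85
   82  84]
 [138 137 125  95  86  81  82  82  80  83  88 102 125 127 109  92  89  86
   88  86]
 [137 138 122  96  83  81  79  83  80  81  87 104 118 117  96  95  92  94
   91  93]]
```

Both views show the shut fingertips higher than the reported TCP projects: side (340,269.5) against 274, and scene (335,138.7) against 144.6. I'll triangulate the offset.

```bash
python3 - <<'E'
from h import *
p=monitor.get_state()["position"]
def tri(a,b):
    P=[];U=[]
    for n,px in(("side",a),("scene",b)):
        K,d,R,t=cal(n); P.append(np.c_[R,t]); U.append(cv2.undistortPoints(np.array(px,float).reshape(1,1,2),K,d).reshape(2,1))
    X=cv2.triangulatePoints(*P,*U)[:,0]; return X[:3]/X[3]
for a,b in(((340.,269.8),(335.2,138.7)),((340.5,268.8),(335.2,139.2))):
    X=tri(a,b); print(X.round(4),"minus TCP",(X-p).round(4), proj("side",[X]),proj("scene",[X]))
E
```

```text
[0.4768 0.3192 0.1157] minus TCP [-0.0021  0.0049  0.0246] [[340.34203346 269.68759208]] [[335.41493177 138.76781342]]
[0.4769 0.3163 0.1154] minus TCP [-0.0019  0.002   0.0243] [[340.35320048 268.84825833]] [[335.10760299 139.17060624]]
```

The real fingertips sit about 24 mm above the reported TCP, while the horizontal match is fine. At reported z=0.012 they only skimmed the rib's top, so I'll allow for that offset from here on.

{"fn": "move_arm", "kwargs": {
  "slide": [
    [0, 0, 0],
    [0, 0, 0],
    [0, 0, 0],
    [0, 0, 3],
    [0, 0, 6],
    [0, 0, 8],
    [0, 0, 9],
    [0, 0, 10],
    [0, 0, 10],
    [0, 0, 10]
  ],
  "roll": [0, 0, 0, 0, 0, 0, 0, 0, 0, 0],
  "gripper": 5
}}

```text
time: 6.8
position: [0.4798, 0.3152, -0.0072]
tool_rot: [1.493, 2.764, 0.001]
ft_force: [0.2, 0.1, -0.6]
grip_width: 0.574
grip_force: 0.0
```

{"fn": "move_arm", "kwargs": {
  "slide": [
    [0, 0, 0],
    [0, 0, 0],
    [0, 0, 0],
    [0, 0, 0],
    [0, 0, 0],
    [0, 0, 0],
    [0, 0, 0],
    [0, 0, 0]
  ],
  "roll": [0, 0, 0, 0, 0, 0, 0, 0],
  "gripper": 0,
  "squeeze": 50
}}

```text
time: 7.6
position: [0.4793, 0.3146, -0.0079]
tool_rot: [-1.493, -2.764, 0.001]
ft_force: [-0.2, -0.6, 0.7]
grip_width: 0.128
grip_force: 50.0
```

Gripped now (11 mm, 50 N). I'll carry it past the seat to look back at the hooks.

```bash
python3 - <<'E'
from h import *
plan([(.479,.3145,.14,123),(.52,.1,.14,110),(.566,-.175,.14,95.5)])
E
```

```text
t 7.6 pos [ 0.4793  0.3146 -0.0079] yaw 123.23 tilt [-2.e-04 -3.e-04 -1.e+00] F [-0.2 -0.6  0.7] gw 1.11
[0.0, -0.03, -14.79] roll 0.004
[-20.19, -8.36, -14.78] roll 0.231
[-45.71, -19.58, -14.78] roll 0.484
```

{"fn": "move_arm", "kwargs": {
  "slide": [
    [0, 0, -2],
    [0, 0, -5],
    [0, 0, -9],
    [0, 0, -13],
    [-2, -1, -14.8],
    [-6, -2.5, -14.8],
    [-11, -4.5, -14.8],
    [-16, -6.5, -14.8],
    [-21, -8.7, -14.8],
    [-26, -11, -14.8],
    [-31, -13.2, -14.8],
    [-36, -15.3, -14.8],
    [-41, -17.5, -14.8],
    [-44, -18.8, -14.8],
    [-45.7, -19.6, -14.8],
    [-45.7, -19.6, -14.8],
    [-45.7, -19.6, -14.8],
    [-45.7, -19.6, -14.8],
    [-45.7, -19.6, -14.8],
    [-45.7, -19.6, -14.8]
  ],
  "roll": [0, 0, 0, 0, 0.02, 0.06, 0.1, 0.15, 0.2, 0.25, 0.3, 0.35, 0.4, 0.44, 0.484, 0.484, 0.484, 0.484, 0.484, 0.484]
}}

```text
time: 9.6
position: [0.566, -0.1735, 0.1403]
tool_rot: [2.109, 2.328, -0.0]
ft_force: [0.9, -0.6, -1.6]
grip_width: 0.13
grip_force: 50.0
```

```bash
python3 - <<'E'
from h import *
plan([])
c=cal("wrist"); im=snap("wrist","w6"); np.savez("pics/w6c.npz",*c)
print(proj("wrist",[(.5505,-.017,.04),(.5505+.0034,-.017-.035,.065),(.5505-.0034,-.017+.035,.065)],c))
E
```

```text
t 9.6 pos [ 0.566  -0.1735  0.1403] yaw 95.64 tilt [ 2.e-04 -2.e-04 -1.e+00] F [ 0.9 -0.6 -1.6] gw 1.13
[[322.01083827 -16.01469615]
 [321.89831448  29.17194534]
 [322.1196517  -87.8005424 ]]
```

View pics/w6.png

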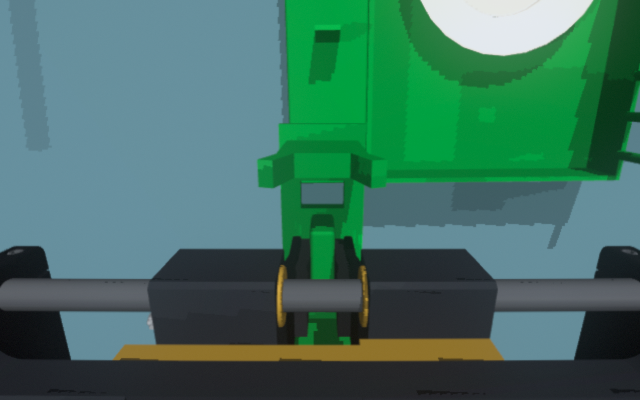

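The near hook's dark outer face is at about (327,36). The ledge runs between column ~286 (front edge) and ~368 (seam), and the held rest's window spans about (302–343, 181–207). I'll extract those edges numerically.

```bash
python3 - <<'E'
from h import *
im=cv2.imread("pics/w6.png"); h=cv2.cvtColor(im,cv2.COLOR_BGR2HSV); V=h[:,:,2].astype(int);S=h[:,:,1].astype(int)
print("col327 V rows14-60",V[14:60,327])
for r in(30,34,38,41): print("row",r,V[r,308:348])
for r in(5,50,75,100): print("ledge",r,"S",S[r,280:296],"V",V[r,362:374])
print("win col322 V 174-214",V[174:214,322]); print("win row 194",V[194,296:350])
E
```

```text
col327 V rows14-60 [162 162 161 160 162 162 162 162 161 162 167 181 184 184 182 162 106  80
  78  79  79  79  79  79  77  78  78  80  98 117 120 121 121 121 119 121
 121 119 121 121 120 120 121 121 121 120]
row 30 [162 162 163 163 162 161 146 125 120 115 106 105 106 106 104 105 105 106
 105 106 105 106 106 106 106 107 105 100  93  93  93  99 125 144 146 146
 147 146 146 147]
row 34 [161 162 162 162 162 160 141 103  80  79  78  78  78  78  77  78  78  78
  78  79  78  78  78  78  79  79  79  78  78  78  81  94 125 143 146 147
 147 147 146 147]
row 38 [163 162 163 162 161 144 116  94  80  78  78  78  78  78  78  79  78  78
  79  77  78  79  78  78  79  78  78  79  78  78  82 108 135 145 145 146
 146 146 147 147]
row 41 [162 161 162 162 161 145 118  97  81  79  78  78  77  79  78  80  81  80
  80  80  80  81  81  81  81  82  81  81  81  82  90 123 151 154 152 152
 152 153 152 153]
ledge 5 S [ 86  89  89  89 115 210 238 249 247 252 247 250 252 247 244 250] V [163 162 163 162 161 147 123 146 162 163 164 163]
ledge 50 S [ 92  89  89  86  87  93 148 222 237 249 241 252 244 246 242 242] V [161 162 161 161 149 125 142 160 163 163 162 156]
ledge 75 S [ 89  88  89  91  89  89  95 152 224 242 244 241 244 239 247 245] V [163 162 162 154 142 129 144 161 163 162 158 151]
ledge 100 S [ 88  89  90  87  89  89  90  97 161 233 239 245 238 245 242 244] V [161 161 160 148 125 137 159 163 162 160 153 148]
win col322 V 174-214 [143 143 143 138 124 121 129 143 121 108 112 113 113 114 113 113 113 113
 112 113 113 113 114 114 113 112 112 113 111  98  77  69  68  72  99 115
 118 117 107 100]
win row 194 [120 118 119 117 100  92 111 113 113 113 114 112 113 113 114 113 113 114
 112 114 113 113 113 113 114 113 113 112 113 113 112 113 112 113 113 113
 113 113 112 112 112 112 113 113 113 112 101  87  89 101 102 103 102 103]
```

```bash
python3 - <<'E'
from h import *
f=np.load("pics/w6c.npz"); c=[f[k] for k in f.files]
q=lambda P,z: onplane("wrist",P,z,c)[:,:2]
L=q([(284.5,5),(286.3,50),(287.5,75),(288.4,100)],.04); S=q([(368,5),(367,50),(366.7,75),(366,100)],.04)
for E in(L,S):
    vx,vy,x0,y0=cv2.fitLine(E.astype(np.float32),2,0,.01,.01).ravel(); print("line",x0,y0,"ang",np.degrees(np.arctan2(vy,vx))%180, "x at y=-.017",x0+vx/vy*(-.017-y0))
print(L.round(4).tolist())
print("hook tip inner(-30,z65)",q([(327,24.5)],.065),"barb(-39,z49.5)",q([(327,41.6)],.0495),"tip outer",q([(327,29.5)],.065))
print("hook sides z60",q([(314.6,34),(339.6,34)],.06))
W=q([(322,182),(322,204)],.156); print("window y (36,21)?",W, "cols",q([(301,194),(342.5,194)],.156))
W=q([(322,182),(322,204)],.148);print(W)
E
```

```text
line 0.52803504 -0.07153926 ang 96.6721 x at y=-.017 0.5216551
line 0.5907589 -0.065301746 ang 96.38449 x at y=-.017 0.58535427
[[0.5236, -0.0339], [0.5273, -0.0655], [0.5296, -0.0839], [0.5317, -0.1029]]
hook tip inner(-30,z65) [[ 0.55717031 -0.04864317]] barb(-39,z49.5) [[ 0.55830204 -0.05759974]] tip outer [[ 0.55750156 -0.05185567]]
hook sides z60 [[ 0.54889853 -0.05487301]
 [ 0.56682243 -0.05309009]]
window y (36,21)? [[ 0.56277233 -0.14044944]
 [ 0.56397059 -0.15251747]] cols [[ 0.55229712 -0.14808282]
 [ 0.57427895 -0.14589898]]
[[ 0.56296041 -0.14235946]
 [ 0.5642114  -0.15495857]]
```

Measurements agree. The seat is at (0.5537, −0.0188) with drainer yaw 96.5°, and both the hook tip and the barb edge give the same seat. The rest's centre is about 2.4 mm behind the TCP.

```bash
python3 - <<'E'
from h import *
plan([(.5534,-.0164,.14,96.5),(.5534,-.0164,.07,96.5)])
E
```

```text
t 9.65 pos [ 0.566  -0.1739  0.1403] yaw 95.61 tilt [ 2.e-04 -3.e-04 -1.e+00] F [ 0.8 -0.1 -1.9] gw 1.14
[15.79, 0.29, 0.03] roll -0.016
[15.8, 0.28, 7.03] roll -0.016
```

{"fn": "move_arm", "kwargs": {
  "slide": [
    [4, 0.1, 0],
    [8, 0.15, 0],
    [12, 0.2, 0],
    [15, 0.28, 1],
    [15.8, 0.28, 3],
    [15.8, 0.28, 5],
    [15.8, 0.28, 7],
    [15.8, 0.28, 7],
    [15.8, 0.28, 7],
    [15.8, 0.28, 7],
    [15.8, 0.28, 7]
  ],
  "roll": [-0.016, -0.016, -0.016, -0.016, -0.016, -0.016, -0.016, -0.016, -0.016, -0.016, -0.016],
  "squeeze": 60
}}

```text
time: 10.75
position: [0.5545, -0.0174, 0.0714]
tool_rot: [2.092, 2.341, 0.002]
ft_force: [0.3, -0.4, -1.8]
grip_width: 0.126
grip_force: 60.0
```

```bash
python3 - <<'E'
from h import *
plan([(.5534,-.0164,.07,96.5),(.5534,-.0164,.032,96.5)])
E
```

```text
t 10.75 pos [ 0.5545 -0.0174  0.0714] yaw 96.41 tilt [ 2.1e-03 -4.0e-04 -1.0e+00] F [ 0.3 -0.4 -1.8] gw 1.1
[0.11, -0.1, 0.14] roll -0.002
[0.12, -0.1, 3.94] roll -0.002
```

{"fn": "move_arm", "kwargs": {
  "slide": [
    [0.05, -0.1, 0.3],
    [0.05, -0.1, 0.6],
    [0.05, -0.1, 1.0],
    [0.05, -0.1, 1.4],
    [0.05, -0.1, 1.8],
    [0.05, -0.1, 1.8],
    [0.05, -0.1, 1.8],
    [0.05, -0.1, 1.8]
  ],
  "roll": [0, 0, 0, 0, 0, 0, 0, 0]
}}

```text
time: 11.55
position: [0.5526, -0.0169, 0.0522]
tool_rot: [2.093, 2.342, 0.0]
ft_force: [-0.0, 0.4, -1.3]
grip_width: 0.128
grip_force: 60.0
```

```bash
python3 - <<'E'
from h import *
plan([(.5534,-.0164,.032,96.5)])
E
```

```text
t 11.55 pos [ 0.5526 -0.0169  0.0522] yaw 96.42 tilt [ 1.e-04  0.e+00 -1.e+00] F [-0.   0.4 -1.3] gw 1.12
[0.04, 0.09, 2.02] roll -0.001
```

{"fn": "move_arm", "kwargs": {
  "slide": [
    [0.05, 0.05, 0.3],
    [0.05, 0.05, 0.6],
    [0.05, 0.05, 0.9],
    [0.05, 0.05, 1.2],
    [0.05, 0.05, 1.4],
    [0.05, 0.05, 1.6],
    [0.05, 0.05, 1.8],
    [0.05, 0.05, 2.0],
    [0.05, 0.05, 2.1],
    [0.05, 0.05, 2.1],
    [0.05, 0.05, 2.1]
  ],
  "roll": [0, 0, 0, 0, 0, 0, 0, 0, 0, 0, 0]
}}

```text
time: 12.65
position: [0.5537, -0.0177, 0.0321]
tool_rot: [2.094, 2.34, -0.001]
ft_force: [-1.2, -3.1, 8.1]
grip_width: 0.125
grip_force: 60.0
```

{"fn": "move_arm", "kwargs": {
  "slide": [
    [0, 0, 0.2],
    [0, 0, 0.4],
    [0, 0, 0.4],
    [0, 0, 0.4]
  ],
  "roll": [0, 0, 0, 0]
}}

```text
time: 13.05
position: [0.5537, -0.0179, 0.0319]
tool_rot: [2.093, 2.339, -0.004]
ft_force: [-11.4, -4.4, 34.9]
grip_width: 0.13
grip_force: 60.0
```

It has bottomed hard at the expected height. I'll ease off and give it a light upward tug to see whether the hooks hold.

{"fn": "move_arm", "kwargs": {
  "slide": [
    [0, 0, -0.3],
    [0, 0, -0.5],
    [0, 0, -0.6],
    [0, 0, -0.6]
  ],
  "roll": [0, 0, 0, 0]
}}

```text
time: 13.45
position: [0.5521, -0.0164, 0.0323]
tool_rot: [-2.093, -2.341, 0.001]
ft_force: [0.8, -0.7, 0.5]
grip_width: 0.129
grip_force: 60.0
```

{"fn": "move_arm", "kwargs": {
  "slide": [
    [0, 0, -0.1],
    [0, 0, -0.25],
    [0, 0, -0.25]
  ],
  "roll": [0, 0, 0]
}}

```text
time: 13.75
position: [0.5517, -0.0165, 0.0338]
tool_rot: [-2.092, -2.341, 0.001]
ft_force: [3.1, -1.2, -13.0]
grip_width: 0.128
grip_force: 60.0
```

The hooks hold: −13 N after the designed 1.5 mm of play. I'll lower it back, release and retreat.

{"fn": "move_arm", "kwargs": {
  "slide": [
    [0, 0, 0.2],
    [0, 0, 0.4],
    [0, 0, 0.3],
    [0, 0, 0.2]
  ],
  "roll": [0, 0, 0, 0]
}}

```text
time: 14.15
position: [0.5531, -0.0164, 0.0337]
tool_rot: [2.093, 2.342, 0.001]
ft_force: [1.9, 0.0, -9.4]
grip_width: 0.133
grip_force: 60.0
```

{"fn": "move_arm", "kwargs": {
  "slide": [
    [0, 0, 0],
    [0, 0, 0],
    [0, 0, 0],
    [0, 0, -2],
    [0, 0, -5],
    [0, 0, -9],
    [0, 0, -13],
    [0, 0, -17],
    [0, 0, -17],
    [0, 0, -17]
  ],
  "roll": [0, 0, 0, 0, 0, 0, 0, 0, 0, 0],
  "gripper": 4
}}

```text
time: 15.15
position: [0.5536, -0.0163, 0.2048]
tool_rot: [2.092, 2.341, 0.002]
ft_force: [-0.9, -0.3, -0.3]
grip_width: 0.456
grip_force: 0.0
```

```bash
python3 - <<'E'
from h import *
# view pose for ladle: camera 77mm along tool x; ladle origin ~(.470,-.333)
plan([(.55,-.15,.2,60),(.494,-.333,.16,0),(.42,-.333,.16,0)])
for n in("side","scene"): snap(n,n+"3")
E
```

```text
t 15.15 pos [ 0.5536 -0.0163  0.2048] yaw 96.42 tilt [ 2.4e-03 -8.0e-04 -1.0e+00] F [-0.9 -0.3 -0.3] gw 3.96
[-13.24, -1.85, 0.49] roll 0.636
[-30.8, -9.48, 4.49] roll 1.683
[-29.97, -16.83, 4.48] roll 1.683
```

{"fn": "move_arm", "kwargs": {
  "slide": [
    [-3, -0.4, 0],
    [-7, -1, 0],
    [-11, -1.5, 0.4],
    [-14, -2.5, 0.4],
    [-17, -4, 0.4],
    [-20, -6, 0.4],
    [-23, -8, 0.4],
    [-26, -10, 0.4],
    [-28, -12, 0.4],
    [-30.4, -12.9, 0.4],
    [-30.4, -12.9, 0.4],
    [-30.4, -12.9, 0.4],
    [-30.4, -12.9, 0.4],
    [-30.4, -12.9, 0.4],
    [-30.4, -12.9, 0.4]
  ],
  "roll": [0.14, 0.28, 0.42, 0.56, 0.7, 0.84, 0.98, 1.12, 1.26, 1.4, 1.54, 1.683, 1.683, 1.683, 1.683]
}}

```text
time: 16.75
position: [0.4585, -0.3325, 0.199]
tool_rot: [-3.141, -0.004, 0.001]
ft_force: [0.2, 0.7, -0.9]
grip_width: 0.462
grip_force: 0.0
```

```bash
python3 - <<'E'
from h import *
plan([])
c=cal("wrist"); im=snap("wrist","w7")[:,:,::-1]; np.savez("pics/w7c.npz",*c)
h=cv2.cvtColor(im,cv2.COLOR_BGR2HSV); S=h[:,:,1].astype(int); V=h[:,:,2].astype(int)
print(proj("wrist",[(.402,-.333,.0325),(.47,-.333,.0325),(.538,-.333,.0325),(.566,-.333,.03)],c).round(0).tolist())
m=((S<45)&(V>60)).astype(np.uint8)
n,l,st,ce=cv2.connectedComponentsWithStats(m)
for i in range(1,n):
    if st[i,4]>80: print(st[i],ce[i].round(1))
for r in range(20,240,15):
    x=np.where(m[r,250:420])[0]+250; print(r,(x.min(),x.max(),len(x)) if len(x) else None)
E
```

```text
t 16.75 pos [ 0.4585 -0.3325  0.199 ] yaw 0.16 tilt [-9.e-04  6.e-04 -1.e+00] F [ 0.2  0.7 -0.9] gw 4.02
[[322.0, 224.0], [322.0, 162.0], [322.0, 94.0], [322.0, 64.0]]
[ 464   21   77  196 4967] [501.6  90.8]
[ 290   26   58  196 4605] [318.9  94.3]
[ 222  281  200   31 5505] [326.9 296.4]
[ 560  282   80   26 1857] [600.8 294.3]
[   0  284   85   24 1728] [ 43.2 295.9]
20 None
35 (np.int64(298), np.int64(338), 41)
50 (np.int64(290), np.int64(346), 57)
65 (np.int64(291), np.int64(346), 56)
80 (np.int64(301), np.int64(337), 37)
95 (np.int64(312), np.int64(325), 14)
110 (np.int64(312), np.int64(325), 14)
125 (np.int64(313), np.int64(326), 14)
140 (np.int64(313), np.int64(326), 14)
155 (np.int64(313), np.int64(326), 14)
170 (np.int64(313), np.int64(326), 14)
185 (np.int64(314), np.int64(326), 13)
200 (np.int64(314), np.int64(326), 13)
215 (np.int64(314), np.int64(326), 13)
230 None
```

```bash
python3 - <<'E'
from h import *
f=np.load("pics/w7c.npz"); c=[f[k] for k in f.files]
q=lambda P,z: onplane("wrist",P,z,c)[:,:2]
a=q([(319,95),(320.5,215)],.0325); d=a[0]-a[1]; print(a, "yaw",np.degrees(np.arctan2(d[1],d[0])))
print("end(-73?)",q([(320.5,221.5)],.0325),"rim far/near/sides z30",q([(318.5,26),(290,57),(347,57)],.03))
m=np.load("pics/w7.npy")
g=a.mean(0)
plan([(.495,g[1]+(.495-g[0])*d[1]/d[0],z,np.degrees(np.arctan2(d[1],d[0]))) for z in(.06,.0)])
E
```

```text
[[ 0.53666986 -0.32975397]
 [ 0.4118224  -0.33149896]] yaw 0.8007660909980916
end(-73?) [[ 0.40434651 -0.33151472]] rim far/near/sides z30 [[ 0.59940886 -0.32919927]
 [ 0.57189118 -0.30168887]
 [ 0.57207399 -0.35674784]]
t 16.8 pos [ 0.4586 -0.3326  0.1992] yaw 0.12 tilt [-6.e-04  4.e-04 -1.e+00] F [ 0.4  0.3 -0.1] gw 3.99
[3.64, -0.21, 13.92] roll -0.012
[3.65, -0.21, 19.92] roll -0.012
```

The ladle's origin is at (0.476, −0.3305) with yaw 0.8°; the rim width and overall length check out. I'll grasp at its centre of mass.

{"fn": "move_arm", "kwargs": {
  "slide": [
    [3, -0.2, 4],
    [4.1, -0.2, 8],
    [4.1, -0.2, 12],
    [4.1, -0.2, 15],
    [4.1, -0.2, 18],
    [4.1, -0.2, 19.5],
    [4.1, -0.2, 20.5],
    [4.1, -0.2, 20.5],
    [4.1, -0.2, 20.5],
    [4.1, -0.2, 20.5]
  ],
  "roll": [-0.012, -0.012, -0.012, -0.012, -0.012, -0.012, -0.012, -0.012, -0.012, -0.012]
}}

```text
time: 17.8
position: [0.5009, -0.3317, -0.0036]
tool_rot: [3.14, 0.019, 0.004]
ft_force: [-0.5, -0.7, 0.5]
grip_width: 0.457
grip_force: 0.0
```

{"fn": "move_arm", "kwargs": {
  "slide": [
    [0, 0, 0],
    [0, 0, 0],
    [0, 0, 0],
    [0, 0, 0],
    [0, 0, 0],
    [0, 0, 0],
    [0, 0, 0]
  ],
  "roll": [0, 0, 0, 0, 0, 0, 0],
  "gripper": 0,
  "squeeze": 40
}}

```text
time: 18.5
position: [0.4997, -0.331, -0.0052]
tool_rot: [3.141, 0.019, 0.0]
ft_force: [-0.2, 0.3, 0.5]
grip_width: 0.147
grip_force: 40.0
```

```bash
python3 - <<'E'
from h import *
# ladle origin .476 -> grasp offset
s=monitor.get_state()["position"][0]-.476; print("offset",s)
d=np.array([np.cos(np.radians(96.5)),np.sin(np.radians(96.5))]); t=np.array([.5537,-.0188])+s*d; print(t)
plan([(.5,-.33,.16,0.8),(.54,-.2,.17,50),(*t,.17,96.5),(*t,.0865,96.5)])
E
```

```text
offset 0.023748234143666058
[0.55101162 0.00479558]
t 18.5 pos [ 0.4997 -0.331  -0.0052] yaw 0.68 tilt [ 1.e-04 -1.e-04 -1.e+00] F [-0.2  0.3  0.5] gw 1.28
[0.03, -0.1, -16.52] roll -0.002
[4.18, -13.05, -17.52] roll -0.861
[5.52, -33.52, -17.52] roll -1.672
[5.52, -33.52, -9.17] roll -1.672
```

{"fn": "move_arm", "kwargs": {
  "slide": [
    [0, 0, -2],
    [0, 0, -6],
    [0, 0, -10],
    [0, 0, -14],
    [0.5, -2, -15],
    [1.2, -5, -15],
    [2, -8, -15],
    [3, -11, -15],
    [4, -14, -15],
    [4.5, -17, -15],
    [5, -20, -15],
    [5.2, -23, -15],
    [5.4, -26, -15],
    [5.5, -29, -15],
    [5.5, -32, -15],
    [5.5, -33.5, -15],
    [5.5, -33.5, -15],
    [5.5, -33.5, -15],
    [5.5, -33.5, -15],
    [5.5, -33.5, -15]
  ],
  "roll": [0, 0, 0, 0, -0.13, -0.27, -0.41, -0.55, -0.69, -0.83, -0.97, -1.11, -1.25, -1.39, -1.53, -1.672, -1.672, -1.672, -1.672, -1.672]
}}

```text
time: 20.5
position: [0.5508, 0.0029, 0.1444]
tool_rot: [2.097, 2.339, -0.001]
ft_force: [0.1, -0.0, -0.9]
grip_width: 0.15
grip_force: 40.0
```

```bash
python3 - <<'E'
from h import *
t=(.5510,.0048)
plan([(*t,.09,96.5),(*t,.0573,96.5)])
sc=snap("scene","scene4")[:,:,::-1]; w=snap("wrist","w8")[:,:,::-1]; sd=snap("side","side4")[:,:,::-1]
o=np.zeros((600,800,3),np.uint8)
s3=cv2.imread("pics/side3.png")
o[:300,:400]=cv2.resize(sd[140:260,240:400],None,fx=2.5,fy=2.5,interpolation=2)
o[:300,400:]=cv2.resize(s3[140:260,240:400],None,fx=2.5,fy=2.5,interpolation=2)
o[300:600,:400]=cv2.resize(sc[150:270,250:410],None,fx=2.5,fy=2.5,interpolation=2)
o[300:600,400:]=cv2.resize(w[0:300,120:520],None,fx=1,fy=1)
cv2.imwrite("pics/c3.png",o)
E
```

```text
t 20.5 pos [0.5508 0.0029 0.1444] yaw 96.25 tilt [-3.e-04 -5.e-04 -1.e+00] F [ 0.1 -0.  -0.9] gw 1.31
[0.19, 0.05, 5.44] roll -0.004
[0.19, 0.05, 8.71] roll -0.004
```

View pics/c3.png

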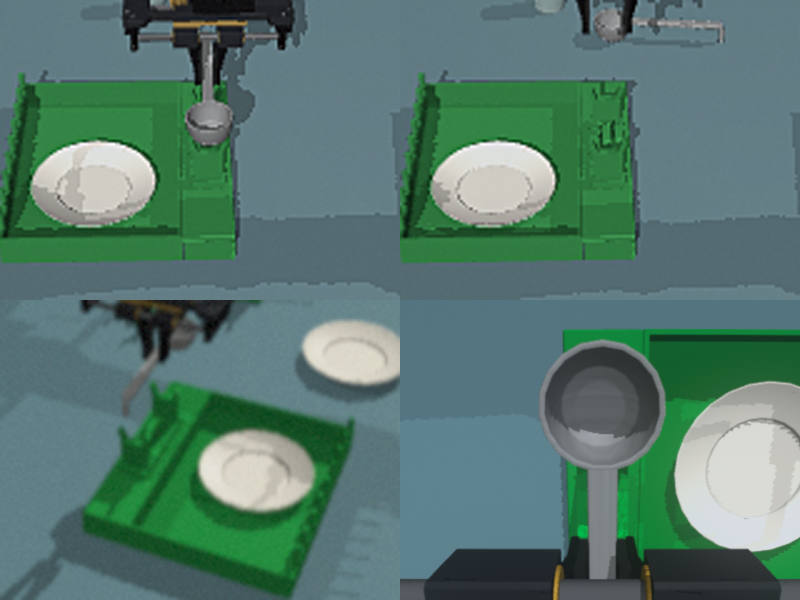

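The rest stands flat on the ledge, with its cradles at about (165,395) and (130,455) in the scene panel. The ladle is held level with its bowl upright, so I'll lower it.

{"fn": "move_arm", "kwargs": {
  "slide": [
    [0.1, 0, 1],
    [0.2, 0.05, 2.5],
    [0.2, 0.05, 4],
    [0.2, 0.05, 5],
    [0.2, 0.05, 6],
    [0.2, 0.05, 7],
    [0.2, 0.05, 7.6],
    [0.2, 0.05, 8.2],
    [0.2, 0.05, 8.2],
    [0.2, 0.05, 8.2]
  ],
  "roll": [-0.004, -0.004, -0.004, -0.004, -0.004, -0.004, -0.004, -0.004, -0.004, -0.004]
}}

```text
time: 21.65
position: [0.5512, 0.0067, 0.0628]
tool_rot: [2.087, 2.347, 0.0]
ft_force: [0.4, -0.1, -1.0]
grip_width: 0.153
grip_force: 40.0
```

```bash
python3 - <<'E'
from h import *
plan([(.5510,.0048,.0573,96.5)])
E
```

```text
t 21.65 pos [0.5512 0.0067 0.0628] yaw 96.71 tilt [ 4.e-04 -0.e+00 -1.e+00] F [ 0.4 -0.1 -1. ] gw 1.33
[-0.19, -0.05, 0.55] roll 0.004
```

{"fn": "move_arm", "kwargs": {
  "slide": [
    [-0.1, 0, 0.2],
    [-0.15, 0, 0.4],
    [-0.15, 0, 0.55],
    [-0.15, 0, 0.55],
    [-0.15, 0, 0.55]
  ],
  "roll": [0, 0, 0, 0, 0]
}}

```text
time: 22.15
position: [0.5513, 0.0049, 0.0574]
tool_rot: [2.088, 2.347, -0.0]
ft_force: [-0.2, -1.2, 1.1]
grip_width: 0.147
grip_force: 40.0
```

It's just touching at the expected height, so I'll release and retreat.

{"fn": "move_arm", "kwargs": {
  "slide": [
    [0, 0, 0],
    [0, 0, 0],
    [0, 0, 0],
    [0, 0, 0],
    [0, 0, 0]
  ],
  "roll": [0, 0, 0, 0, 0],
  "gripper": 4.5
}}

```text
time: 22.65
position: [0.5512, 0.0053, 0.0571]
tool_rot: [-2.088, -2.348, 0.0]
ft_force: [0.7, -0.2, -0.4]
grip_width: 0.488
grip_force: 0.0
```

{"fn": "move_arm", "kwargs": {
  "slide": [
    [0, 0, -1],
    [0, 0, -3],
    [0, 0, -6],
    [0, 0, -10],
    [-4, 0, -14],
    [-8, 0, -14],
    [-12, 0, -14],
    [-12, 0, -14],
    [-12, 0, -14],
    [-12, 0, -14]
  ],
  "roll": [0, 0, 0, 0, 0, 0, 0, 0, 0, 0]
}}

```text
time: 23.65
position: [0.5652, -0.1123, 0.1975]
tool_rot: [-2.085, -2.349, -0.001]
ft_force: [0.7, 0.1, -0.3]
grip_width: 0.518
grip_force: 0.0
```

```bash
python3 - <<'E'
from h import *
plan([])
seat=np.array([.5537,-.0188]); d=np.array([np.cos(np.radians(96.5)),np.sin(np.radians(96.5))])
for n in("wrist","scene"):
    c=cal(n); im=snap(n,n+"5")[:,:,::-1]
    h=cv2.cvtColor(im,cv2.COLOR_BGR2HSV); m=((h[:,:,1]<55)&(h[:,:,2]>60)).astype(np.uint8)
    k=lambda y,z:proj(n,[(*(seat+y*d),z)],c)[0]
    print(n,"pred end,bowl near,bowl far",k(-.073,.095).round(0),k(.068,.095).round(0),k(.124,.0925).round(0))
    nn,l,st,ce=cv2.connectedComponentsWithStats(m)
    a,b=k(0,.095),k(.096,.0925)
    for i in range(1,nn):
        x,y,w,hh,A=st[i]
        if A>60 and x-10<b[0]<x+w+10 and y-10<b[1]<y+hh+10: print(st[i],ce[i].round(1))
    if n=="wrist":
        v0=int(k(.068,.095)[1])
        for r in range(max(0,v0-45),min(400,v0+175),12):
            xs=np.where(m[r,240:400])[0]+240
            if len(xs): print(r,xs.min(),xs.max(),len(xs))
E
```

```text
t 23.65 pos [ 0.5652 -0.1123  0.1975] yaw 96.81 tilt [ 3.e-04  7.e-04 -1.e+00] F [ 0.7  0.1 -0.3] gw 4.5
wrist pred end,bowl near,bowl far [321. 164.] [322. -22.] [ 323. -109.]
0 313 330 18
12 313 399 22
24 313 399 25
36 313 399 27
48 313 399 28
60 314 399 26
72 314 399 24
84 314 399 20
96 314 330 17
108 314 330 17
120 314 330 17
132 314 329 16
144 314 329 16
scene pred end,bowl near,bowl far [301. 209.] [318. 184.] [324. 176.]
[  300     0   340   400 98138] [511.2 188.9]
[300 175  29  41 295] [314.6 189.3]
```

```bash
python3 - <<'E'
from h import *
seat=np.array([.5537,-.0188]); d=np.array([np.cos(np.radians(96.5)),np.sin(np.radians(96.5))])
n="wrist"; c=cal(n); im=cv2.imread("pics/wrist5.png"); h=cv2.cvtColor(im,cv2.COLOR_BGR2HSV)
print("S col322 r140-175",h[140:175,322,1]); print("V",h[140:175,322,2])
for px in(150,155,160): print(px,((onplane(n,[(322,px)],.095,c)[0,:2]-seat)@d).round(4))
n="side"; im=snap(n,"side5")[:,:,::-1]; h=cv2.cvtColor(im,cv2.COLOR_BGR2HSV); m=((h[:,:,1]<60)&(h[:,:,2]>60)).astype(np.uint8)
c=cal(n); k=lambda y,z,x=0:proj(n,[(*(seat+y*d),z)],c)[0].round(1)
print("pred rim centre",k(.096,.0925),"far",k(.124,.0925),"bottom",k(.096,.0625),"end",k(-.073,.095))
nn,l,st,ce=cv2.connectedComponentsWithStats(m)
for i in range(1,nn):
    x,y,w,hh,A=st[i]
    if A>30 and 300<ce[i][0]<345 and 165<ce[i][1]<245: print(st[i],ce[i].round(1))
E
```

```text
S col322 r140-175 [ 13  15  15  13  15  15  13  15  15  15  15  15  13  12  13  15  16  15
  17  16  15  18  26  54 165 216 221 223 223 226 219 217 223 221 221]
V [153 153 154 152 154 155 153 153 152 154 154 154 153 152 152 153 160 169
 168 155 135 112  88  75  99 110 112 112 112 113 113 113 112 113 113]
150 -0.0611
155 -0.0654
160 -0.0697
pred rim centre [322.4 209.4] far [322.7 216. ] bottom [322.4 216.6] end [320.9 173.6]
[314 174  19  46 366] [322.9 203.3]
```

```bash
python3 -c "
from h import *
print(workorder.close_job())"
```

```text
the job is handed in; nothing more can be done
None
```

The rest is snapped onto both hooks on the drainer's ledge and the ladle lies level in both cradles, bowl open upwards beyond the left (+y) end; I handed the job in at about 24 s of the 54 s limit, but the hand-in returned no verdict.

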